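Peel the stuck top tray off the stack and hold it out over the board

TASK

Three square baking trays are nested in a stack and the top one has stuck. Take it by the upright steel tab on its corner and lift that corner first, so the tray visibly tips and peels loose while the opposite corner is still down in the stack, then take it off without lifting or shifting the two trays below, and hold it out level, right way up, over the middle of the chopping board, well clear of it (about 10 to 20 cm up). Finish still holding it there, keeping still; knock nothing else about.

Things in the scene. Friction and masses are not known exactly. Their poses are not given: they have to be found in the camera images.
- tray: Top tray, square plain steel, 0.22 kg, 142 mm wide at the opening, 128 at the base, 40 high, 2.4 mm walls, rim 8 mm wide. Origin: centre of its underside, 48 mm above the worktop at the start; z up. Its x runs along a DIAGONAL: tab corner at -x, far corner at +x. Nested 16 mm deep in the tray below; a sprung rubber rib on each side holds it with 2 to 3 N until that side has risen about 20 mm.
- tray_tab (a point): Grip point in the upright steel tab on the top tray's corner, at (-92, 0, 60) mm in its frame. The tab is a plate 9 mm thick (along the tray's x), 30 mm wide (along its y); its top edge is 18 mm above this point, the tray's rim 20 mm below. Rigidly part of the tray: pinched across its 9 mm, the tray turns with the gripper.
- tray_far (a point): Point on top of the top tray's rim at the corner diagonally across from the tab, at (92, 0, 40) mm in the tray's frame.
- stack: The two lower trays, shaped like the top one but with no tab, moving as one piece, 1.4 kg, loose on the worktop. Origin: centre of the underside; axes as the top tray's, which starts 48 mm above it. Their upper rim is 64 mm above the worktop; the top tray's floor rests on four studs inside.
- board: Wooden chopping board lying flat on the worktop, 220 mm (its x) by 340 mm (its y) by 22 mm. Origin: centre of its underside.
- small_tin: Bystander: small closed food tin, 57 mm across, 72 mm high, origin centre of its underside.
- salt_shaker: Bystander: glass salt shaker, 44 mm across, 90 mm high, origin centre of its underside.
- pepper_mill: Bystander: dark wooden pepper mill, 58 mm across, 170 mm high, origin centre of its underside.

How it is judged:
By the outcome, as a careful person would: the job done as asked, in the order asked, and still so for the second after the job is handed in, while the arm keeps its last pose, push and grip.
It also fails if it takes over 40 s, if anything falls off the work surface, if the arm or the gripper's body presses on something with over 40 N, if the wrist force passes 120 N, or if a joint passes its speed limit or range.

ROBOT

A 6-joint arm with a two-finger parallel gripper is mounted at the origin on the work surface; the furniture and walls round the work are solid. World frame = base frame: x ahead of the robot, y to its left, z up, the work surface at z = 0. Lengths are in m, angles in degrees, forces in N, time in s.
With the tool pointing down it reaches from about 0.25 to 0.725 m from the base axis. Payload 9.7 kg.
Tool frame: the origin (TCP) lies between the finger pads; the fingertips stand 17 mm ahead of it and the grasp point (between the pads) lies 2 mm behind it; z points along the fingers, y is the direction in which the jaws open and shut (so a half turn about z gives the same grasp; the last joint's range is limited). The gripper opens to 85 mm and grips with 20 to 120 N. Pads are 22 mm wide; open, the fingers measure 114 mm over their backs; the gripper's body (76 mm by 85 mm) begins 54 mm behind the grasp point. The pads swing forward as they close: fully open they stand 13 mm farther back than shut.
Start: joints at [-69.041, 4.979, 10.078, 95.1, 0, 90], TCP at [0.197, -0.514, 0.248] pointing down, gripper open.
Joint ranges: [-179.16, 179.16], [-48.56, 103.87], [-65.8, 70.77], [-126.05, 130.52], [-82.76, 87.17], [-180, 180]. Speed limits (degrees/s): [127.2, 127.2, 147.25, 180, 180, 180].

INTERFACE

Orientations are given as [roll, pitch, yaw] about the fixed x, y, z axes, in that order (R = Rz(yaw) Ry(pitch) Rx(roll)).
In Python, from workcell import monitor, cams, order gives the robot as it stands. The module is installed in compiled form; this text tells all that it offers.
- The arm moves only by the shell command python3 -m handwheel 'ROWS' [OPENING] [FORCE]. ROWS is JSON, a list of rows, each a list of 6 numbers: the shift along the tool's x, y, z in m, then the turn, a rotation vector about the tool's x, y, z in degrees. In form: [[tx, ty, tz, wx, wy, wz], ...]. A call has exactly 8 rows; each row shifts and turns the commanded pose from where the row before left it, along the tool's axes as they then stand; what a row does not reach is not made up. A row lasts 1/12 s, in which the tool goes at most 41.7 mm and 7.16 degrees, less where a joint would pass 70% of its speed; a pose out of reach is approached as far as the arm can. A call is refused whole if a number of a shift passes 0.0417 or a number of a turn 7.16, either way. A call with a gripper value outside its range is refused whole. OPENING is the opening, from -1 (shut) to 1 (fully open), set as the call begins (- or left out, the last holds). The fingers move at their own pace and stop on an object; FORCE is the grip in N (left out, the last holds). Time passes only in rows, so rows that do not move let the fingers close, or fill a call up. It gives the time, the measured TCP pose, the force and the opening at its end, in the units of the state.
- monitor.get_obs(): the state, without advancing time (a new reading comes with each control period).
- cams.camera(name): name is "side" or "top"; returns a dict with "img" (400x640x3 uint8, red, green, blue), "depth" (400x640 float32, m along the optical axis (not along the pixel's ray), 0 where there is no reading), "fx", "fy", "cx", "cy" (pixels), "distortion" ([k1, k2, p1, p2, k3] as OpenCV has them; the pictures are not rectified), "rvec" (rotation vector, rad) and "tvec" (3), from world to camera coordinates, as OpenCV has them. Camera axes: x right, y down, z forward; pixel columns grow to the right and rows downward; lengths in m; the calibration is good to about 2 mm. A picture is of the moment at which its call begins.
- order.job_done(): hands the job in, once; it reports no verdict.
The state is a dict: "time": time; "q": joint angles; "qd": joint speeds; "joint_efforts": joint torques, N m; "ee_pos": TCP position; "tcp_rot": TCP orientation; "wrist_force": force on the tool from outside, world axes, zero at the start; "torque": the same for the moment, N m; "opening": finger opening in m.
Only numpy, scipy, OpenCV 4.12 (cv2) and the standard library are available. Lean on these libraries where they do the work, as an engineer would, in place of code of your own. Each camera call takes 0.05 s, during which the arm holds its last target. There are 200 camera calls.

## Working session

There is one attempt and no reset: what is moved stays moved. The work goes in short steps, Python scripts to look and compute and a shell command to move; the robot and the scene stay as the last step left them, time stands still between calls to the robot, and variables do not carry over. Pictures are saved under pics/ and viewed, about 8 in all and at most 12, crops included, and the job is handed in when it is done.

```bash
mkdir -p pics
python3 - <<'E'
from workcell import monitor,cams
import cv2,numpy as np
o=monitor.get_obs();print({k:np.round(v,3).tolist() for k,v in o.items()})
for n in("side","top"):
    c=cams.camera(n);np.savez(f"pics/{n}0.npz",**c)
    cv2.imwrite(f"pics/{n}0.png",c["img"][:,:,::-1])
    R=cv2.Rodrigues(np.array(c["rvec"],float))[0];print(n,c["fx"],c["distortion"],(-R.T@np.array(c["tvec"]).ravel()).round(3),R[2].round(2),(c["depth"]>0).mean())
E
```

```text
{'time': 0.0, 'q': [-69.042, 5.012, 10.034, 95.1, 0.001, 90.0], 'qd': [0.046, 0.009, -0.046, -0.025, 0.021, 0.013], 'joint_efforts': [0.004, -52.039, 46.481, 0.016, 0.0, 0.0], 'ee_pos': [0.197, -0.513, 0.248], 'tcp_rot': [-179.922, -0.001, 20.958], 'wrist_force': [-1.089, 0.144, -0.368], 'torque': [0.006, 0.003, -0.006], 'opening': 0.085}
side 442.16984944384484 [-0.09243347  0.          0.          0.          0.        ] [ 0.308 -1.165  0.713] [ 0.15  0.87 -0.48] 0.9960078125
top 384.3461604380999 [-0.08980292  0.          0.          0.          0.        ] [ 0.415 -0.009  1.168] [ 0.1  -0.01 -0.99] 0.99573828125
```

View pics/side0.png

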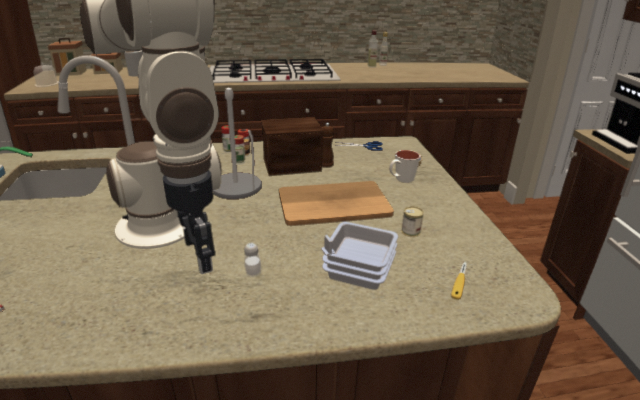

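View pics/top0.png

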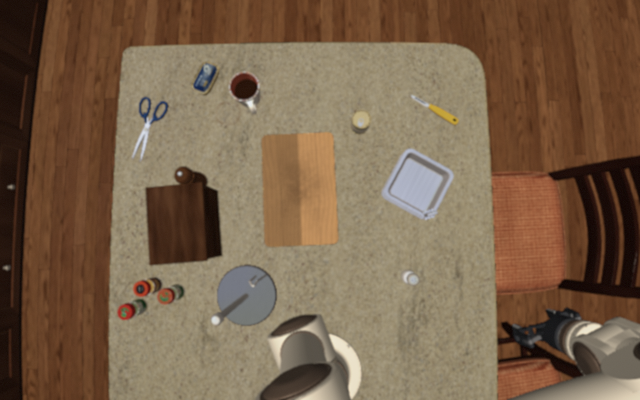

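The side view shows the nested trays at about (360,252), with the tab on the left corner near (328,243). In the top view the tray centre is about (418,184), with the tab corner at (430,214), and the board centre is about (300,189). Next I'll measure these points.

```bash
cat > h.py <<'E'
import numpy as np,cv2
def cam(c):
    K=np.array([[c["fx"],0,c["cx"]],[0,c["fy"],c["cy"]],[0,0,1]],float);R=cv2.Rodrigues(np.array(c["rvec"],float))[0]
    return K,np.array(c["distortion"],float),R,np.array(c["tvec"],float).reshape(3)
def rays(c,px):
    K,d,R,t=cam(c);u=cv2.undistortPoints(np.array(px,float).reshape(-1,1,2),K,d).reshape(-1,2)
    return -R.T@t,np.c_[u,np.ones(len(u))]@R
def plane(c,px,z):
    o,r=rays(c,px);return o+r*((z-o[2])/r[:,2])[:,None]
def cloud(c):
    h,w=c["depth"].shape;v,u=np.mgrid[:h,:w];o,r=rays(c,np.c_[u.ravel(),v.ravel()])
    return (o+r*np.array(c["depth"]).reshape(-1,1)).reshape(h,w,3)
def tri(c1,p1,c2,p2):
    a,r=rays(c1,[p1]);b,s=rays(c2,[p2]);r=r[0];s=s[0]
    k=np.linalg.lstsq(np.c_[r,-s],b-a,rcond=None)[0];P=a+k[0]*r;Q=b+k[1]*s
    return (P+Q)/2,np.linalg.norm(P-Q)
E
python3 - <<'E'
from h import *
T=dict(np.load("pics/top0.npz"));S=dict(np.load("pics/side0.npz"))
def mask(c,box):
    i=c["img"].astype(int);m=((i[:,:,2]-i[:,:,0])>8).astype(np.uint8);k=np.zeros_like(m);x0,y0,x1,y1=box;k[y0:y1,x0:x1]=m[y0:y1,x0:x1];return k
m=mask(T,(370,135,470,235));cn=max(cv2.findContours(m,0,1)[0],key=cv2.contourArea)
r=cv2.minAreaRect(cn);b=cv2.boxPoints(r);print("rect",r)
W=plane(T,b,.088);print(W.round(3).tolist(),W.mean(0).round(4),np.linalg.norm(W-np.roll(W,1,0),axis=1).round(3))
for n,c,box in(("top",T,(370,135,470,235)),("side",S,(310,215,410,295))):
    P=cloud(c);x0,y0,x1,y1=box;Q=P[y0:y1,x0:x1];h=Q[...,2]
    print(n,"zmax",np.sort(h.ravel())[-8:].round(3))
    k=(h>.1)&(h<.14)&(c["depth"][y0:y1,x0:x1]>0);v,u=np.nonzero(k);q=Q[k]
    print("tab px",len(u),u.mean()+x0 if len(u) else 0,v.mean()+y0 if len(u) else 0,q.mean(0).round(4),q.min(0).round(3),q.max(0).round(3))
    k=(abs(h-.088)<.006)
    print("rim pts",Q[k].mean(0).round(3),Q[k].min(0).round(3),Q[k].max(0).round(3))
i=cv2.cvtColor(T["img"],cv2.COLOR_RGB2HSV);mb=cv2.inRange(i,(5,90,60),(22,255,255));mb[:120]=0;mb[260:]=0;mb[:,:250]=0;mb[:,350:]=0
cb=max(cv2.findContours(mb,0,1)[0],key=cv2.contourArea);rb=cv2.boxPoints(cv2.minAreaRect(cb));B=plane(T,rb,.022);print("board",B.round(3).tolist(),B.mean(0).round(3))
a=T["img"][140:230,375:465];d=S["img"][215:300,310:410]
cv2.imwrite("pics/c0.png",np.hstack([cv2.resize(a,(400,400),interpolation=2),cv2.resize(d,(400,340),interpolation=2)[:400] if 0 else cv2.copyMakeBorder(cv2.resize(d,(400,340),interpolation=2),0,60,0,0,0)])[:,:,::-1])
PT=cloud(T)
for n,p in(("shaker",(411,278)),("tin",(360,121))):print(n,PT[p[1],p[0]].round(3))
E
```

```text
rect ((418.27386474609375, 184.14834594726562), (56.23804473876953, 55.98158645629883), 28.442928314208984)
[[0.517, -0.173, 0.088], [0.659, -0.253, 0.088], [0.581, -0.395, 0.088], [0.44, -0.312, 0.088]] [ 0.5493 -0.2834  0.088 ] [0.159 0.163 0.162 0.163]
top zmax [1.168 1.168 1.168 1.168 1.168 1.168 1.168 1.168]
tab px 44 431.02272727272725 213.6590909090909 [ 0.4627 -0.3068  0.123 ] [ 0.456 -0.323  0.101] [ 0.47  -0.294  0.13 ]
rim pts [ 0.554 -0.284  0.088] [ 0.449 -0.384  0.082] [ 0.651 -0.183  0.094]
side zmax [0.713 0.713 0.713 0.713 0.713 0.713 0.713 0.713]
tab px 90 327.8 242.54444444444445 [ 0.4627 -0.3135  0.1151] [ 0.456 -0.327  0.1  ] [ 0.47  -0.293  0.127]
rim pts [ 0.554 -0.289  0.087] [ 0.449 -0.385  0.082] [ 0.652 -0.182  0.093]
board [[0.713, 0.181, 0.022], [0.721, -0.045, 0.022], [0.38, -0.056, 0.022], [0.372, 0.164, 0.022]] [0.546 0.061 0.022]
shaker [ 0.285 -0.255  0.089]
tin [ 0.74  -0.121  0.067]
```

View pics/c0.png

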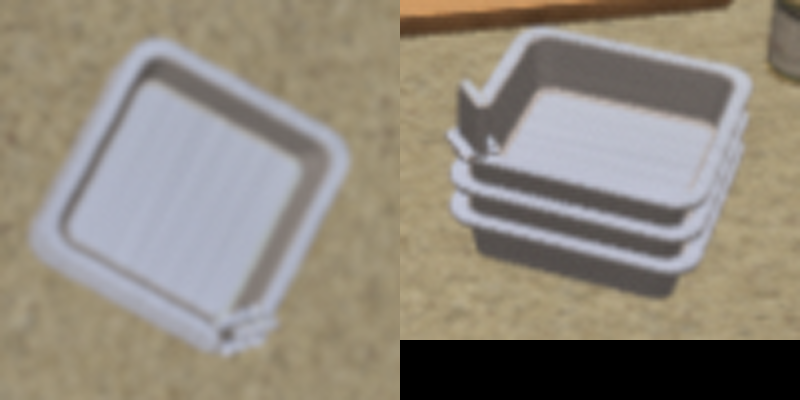

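Crops: the tab plate stands on the tray's near corner, at (245,325) in the left panel and (470,115) in the right panel. The two views agree on its position: about (0.462,-0.309), top near z 0.127 against 0.126 expected, and tray x at about 15.7° yaw. Next is a helper that finds one constant row, repeated n times, that reaches a target pose.

```bash
cat >> h.py <<'E'
from scipy.spatial.transform import Rotation as Ro
def row(p0,r0,p1,r1,n):
    """constant row (shift then turn, tool axes), repeated n times, from pose 0 to pose 1 (rpy deg)"""
    A=Ro.from_euler("xyz",r0,degrees=True);B=Ro.from_euler("xyz",r1,degrees=True)
    w=(A.inv()*B).as_rotvec()/n;M=np.zeros((3,3))
    for i in range(n): M+=(A*Ro.from_rotvec(w*i)).as_matrix()
    return np.r_[np.linalg.solve(M,np.array(p1)-p0).round(4),np.degrees(w).round(2)].tolist()
E
python3 - <<'E'
from h import *
print(row([.197,-.513,.248],[180,0,20.96],[.4615,-.309,.20],[180,0,105.7],16))
E
```

```text
[0.0211, 0.009, 0.003, 0.0, 0.0, -5.3]
```

```bash
python3 -m handwheel '[[0.0211,0.009,0.003,0,0,-5.3],[0.0211,0.009,0.003,0,0,-5.3],[0.0211,0.009,0.003,0,0,-5.3],[0.0211,0.009,0.003,0,0,-5.3],[0.0211,0.009,0.003,0,0,-5.3],[0.0211,0.009,0.003,0,0,-5.3],[0.0211,0.009,0.003,0,0,-5.3],[0.0211,0.009,0.003,0,0,-5.3]]' 1 100
python3 -m handwheel '[[0.0211,0.009,0.003,0,0,-5.3],[0.0211,0.009,0.003,0,0,-5.3],[0.0211,0.009,0.003,0,0,-5.3],[0.0211,0.009,0.003,0,0,-5.3],[0.0211,0.009,0.003,0,0,-5.3],[0.0211,0.009,0.003,0,0,-5.3],[0.0211,0.009,0.003,0,0,-5.3],[0.0211,0.009,0.003,0,0,-5.3]]'
python3 -m handwheel '[[0,0,0,0,0,0],[0,0,0,0,0,0],[0,0,0,0,0,0],[0,0,0,0,0,0],[0,0,0,0,0,0],[0,0,0,0,0,0],[0,0,0,0,0,0],[0,0,0,0,0,0]]'
python3 - <<'E'
from h import *
from workcell import monitor,cams
print(np.round(monitor.get_obs()["q"],1))
c=cams.camera("side");a=c["img"][120:300,270:430];b=cams.camera("top")["img"][130:230,360:460]
cv2.imwrite("pics/c1.png",np.hstack([cv2.resize(a,(400,450)),cv2.resize(b,(400,450))])[:,:,::-1])
E
```

```text
time: 0.77
ee_pos: [0.3698, -0.4624, 0.2234]
tcp_rot: [-179.9, -0.0, 63.6]
wrist_force: [-1.0, 0.0, -1.1]
opening: 0.0852
time: 1.43
ee_pos: [0.4622, -0.3083, 0.1995]
tcp_rot: [-180.0, -0.0, 106.0]
wrist_force: [-0.2, 0.5, 0.2]
opening: 0.0855
time: 2.1
ee_pos: [0.4616, -0.3098, 0.2003]
tcp_rot: [-180.0, -0.0, 105.7]
wrist_force: [0.8, -0.4, -0.5]
opening: 0.0853
[-33.9   5.1   4.8  89.8  -0.   40.4]
```

View pics/c1.png

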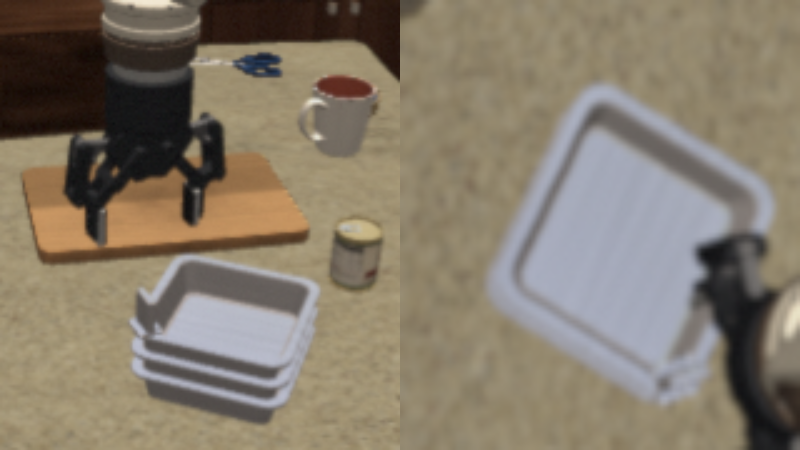

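The picture shows the gripper above the tab with its jaws opening along the tray's diagonal: fingers at (95,225) and (193,205), tab at (147,300). Next I lower it with the jaws part-closed, then close in steps while watching the force.

```bash
python3 -m handwheel '[[0,0,0.012,0,0,0],[0,0,0.012,0,0,0],[0,0,0.012,0,0,0],[0,0,0.012,0,0,0],[0,0,0.012,0,0,0],[0,0,0.012,0,0,0],[0,0,0.011,0,0,0],[0,0,0.007,0,0,0]]' 0.1
python3 -m handwheel '[[0,0,0,0,0,0],[0,0,0,0,0,0],[0,0,0,0,0,0],[0,0,0,0,0,0],[0,0,0,0,0,0],[0,0,0,0,0,0],[0,0,0,0,0,0],[0,0,0,0,0,0]]' -0.6 20
python3 -m handwheel '[[0,0,0,0,0,0],[0,0,0,0,0,0],[0,0,0,0,0,0],[0,0,0,0,0,0],[0,0,0,0,0,0],[0,0,0,0,0,0],[0,0,0,0,0,0],[0,0,0,0,0,0]]' -0.67
python3 - <<'E'
from h import *
from workcell import cams
c=cams.camera("side");a=c["img"][200:290,310:400];b=cams.camera("top")["img"][160:240,390:470]
cv2.imwrite("pics/c2.png",np.hstack([cv2.resize(a,(400,400)),cv2.resize(b,(400,400))])[:,:,::-1])
E
```

```text
time: 2.87
ee_pos: [0.4613, -0.3091, 0.1083]
tcp_rot: [-179.9, -0.1, 105.8]
wrist_force: [0.0, 0.1, 0.3]
opening: 0.0468
time: 3.53
ee_pos: [0.4618, -0.3095, 0.1105]
tcp_rot: [180.0, 0.0, 105.8]
wrist_force: [-0.5, -0.1, 0.3]
opening: 0.0168
time: 4.2
ee_pos: [0.4622, -0.3094, 0.1104]
tcp_rot: [179.9, 0.0, 105.8]
wrist_force: [5.0, 0.6, -1.8]
opening: 0.0145
```

View pics/c2.png

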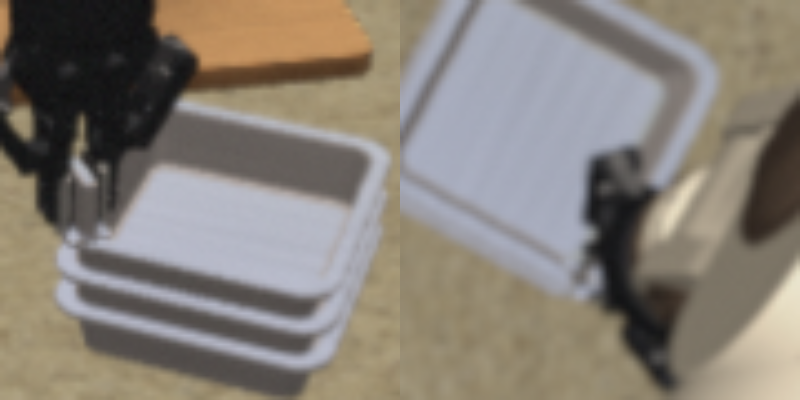

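The tab sits between the pads at about (80,200) in the left panel. The +5 N in x means the inner pad touched first, so the tab is about 2.7 mm toward tool −y. I'll re-centre before closing further.

```bash
python3 -m handwheel '[[0,-0.0013,0,0,0,0],[0,-0.0013,0,0,0,0],[0,0,0,0,0,0],[0,0,0,0,0,0],[0,0,0,0,0,0],[0,0,0,0,0,0],[0,0,0,0,0,0],[0,0,0,0,0,0]]' -0.67
python3 -m handwheel '[[0,0,0,0,0,0],[0,0,0,0,0,0],[0,0,0,0,0,0],[0,0,0,0,0,0],[0,0,0,0,0,0],[0,0,0,0,0,0],[0,0,0,0,0,0],[0,0,0,0,0,0]]' -0.73
```

```text
time: 4.97
ee_pos: [0.46, -0.31, 0.1104]
tcp_rot: [179.9, 0.0, 105.8]
wrist_force: [6.9, 2.4, -2.3]
opening: 0.014
time: 5.63
ee_pos: [0.4602, -0.31, 0.1104]
tcp_rot: [179.9, 0.0, 105.8]
wrist_force: [7.6, 2.3, -1.7]
opening: 0.0114
```

That was the wrong way. Force on the tool toward +x means the tool itself lies too far toward −x. I'll open slightly, then check whether the trays moved.

```bash
python3 -m handwheel '[[0,0,0,0,0,0],[0,0.0013,0,0,0,0],[0,0.0013,0,0,0,0],[0,0,0,0,0,0],[0,0,0,0,0,0],[0,0,0,0,0,0],[0,0,0,0,0,0],[0,0,0,0,0,0]]' -0.53
python3 - <<'E'
from h import *
from workcell import cams
for n,box in(("side",(350,225,408,290)),("top",(375,140,430,200))):
    c=cams.camera(n);o=np.load(f"pics/{n}0.npz");x0,y0,x1,y1=box
    g=lambda i:cv2.cvtColor(i[y0:y1,x0:x1],cv2.COLOR_RGB2GRAY).astype(np.float32)
    print(n,cv2.phaseCorrelate(g(o["img"]),g(c["img"])),c["fx"])
    if n=="side":
        for y in((225,252),(262,290)):
            print(y,cv2.phaseCorrelate(*[cv2.cvtColor(i[y[0]:y[1],350:408],cv2.COLOR_RGB2GRAY).astype(np.float32) for i in(o["img"],c["img"])]))
E
```

```text
time: 6.3
ee_pos: [0.4617, -0.3095, 0.1103]
tcp_rot: [-180.0, 0.0, 105.8]
wrist_force: [-0.4, -0.0, 0.4]
opening: 0.0201
side ((-0.2348664865243819, 0.18301978580484501), 0.9372821807861328) 442.16984944384484
(225, 252) ((-0.6768217835073749, 0.4204280421011095), 0.9157309496844256)
(262, 290) ((-0.2268793776619411, 0.19939241594208923), 0.9793574774265289)
top ((0.22284663016607809, 0.5720475477687437), 0.8696320690049065) 384.3461604380999
```

```bash
python3 -m handwheel '[[0,0.001,0,0,0,0],[0,0,0,0,0,0],[0,0,0,0,0,0],[0,0,0,0,0,0],[0,0,0,0,0,0],[0,0,0,0,0,0],[0,0,0,0,0,0],[0,0,0,0,0,0]]' -0.67
python3 -m handwheel '[[0,0,0,0,0,0],[0,0,0,0,0,0],[0,0,0,0,0,0],[0,0,0,0,0,0],[0,0,0,0,0,0],[0,0,0,0,0,0],[0,0,0,0,0,0],[0,0,0,0,0,0]]' -0.70
```

```text
time: 7.07
ee_pos: [0.4627, -0.3092, 0.1103]
tcp_rot: [-180.0, -0.0, 105.8]
wrist_force: [-0.2, -0.3, 0.6]
opening: 0.0142
time: 7.73
ee_pos: [0.4627, -0.3092, 0.1103]
tcp_rot: [-180.0, 0.0, 105.8]
wrist_force: [-0.0, 0.1, 0.7]
opening: 0.0135
```

```bash
python3 -m handwheel '[[0,0,0,0,0,0],[0,0,0,0,0,0],[0,0,0,0,0,0],[0,0,0,0,0,0],[0,0,0,0,0,0],[0,0,0,0,0,0],[0,0,0,0,0,0],[0,0,0,0,0,0]]' -0.735
```

```text
time: 8.4
ee_pos: [0.4626, -0.3092, 0.1103]
tcp_rot: [-180.0, 0.0, 105.8]
wrist_force: [-3.8, 0.0, 0.9]
opening: 0.0113
```

```bash
python3 -m handwheel '[[0,-0.0011,0,0,0,0],[0,0,0,0,0,0],[0,0,0,0,0,0],[0,0,0,0,0,0],[0,0,0,0,0,0],[0,0,0,0,0,0],[0,0,0,0,0,0],[0,0,0,0,0,0]]'
python3 -m handwheel '[[0,0,0,0,0,0],[0,0,0,0,0,0],[0,0,0,0,0,0],[0,0,0,0,0,0],[0,0,0,0,0,0],[0,0,0,0,0,0],[0,0,0,0,0,0],[0,0,0,0,0,0]]' -1 100
```

```text
time: 9.07
ee_pos: [0.4617, -0.3095, 0.1103]
tcp_rot: [180.0, 0.0, 105.8]
wrist_force: [0.6, 0.4, 1.0]
opening: 0.0115
time: 9.73
ee_pos: [0.4618, -0.3095, 0.1104]
tcp_rot: [180.0, 0.0, 105.8]
wrist_force: [0.1, 0.9, 2.4]
opening: 0.0072
```

Tab gripped, and the force is balanced. Now I peel: turn about the far corner pivot, which lies +180 mm in y and +46 mm in z in the tool frame, giving per 1° row ty = 0.00084 and tz = −0.00313.

```bash
python3 -m handwheel '[[0,0.00084,-0.00313,1,0,0],[0,0.00084,-0.00313,1,0,0],[0,0.00084,-0.00313,1,0,0],[0,0.00084,-0.00313,1,0,0],[0,0.00084,-0.00313,1,0,0],[0,0.00084,-0.00313,1,0,0],[0,0.00084,-0.00313,1,0,0],[0,0.00084,-0.00313,1,0,0]]'
python3 - <<'E'
from h import *
from workcell import cams
c=cams.camera("side");a=c["img"][190:290,310:410];b=cams.camera("top")["img"][140:240,370:470]
cv2.imwrite("pics/c3.png",np.hstack([cv2.resize(a,(400,400)),cv2.resize(b,(400,400))])[:,:,::-1])
E
```

```text
time: 10.4
ee_pos: [0.4691, -0.3074, 0.1354]
tcp_rot: [-171.8, 0.0, 105.8]
wrist_force: [-2.4, -0.5, -2.7]
opening: 0.0073
```

View pics/c3.png

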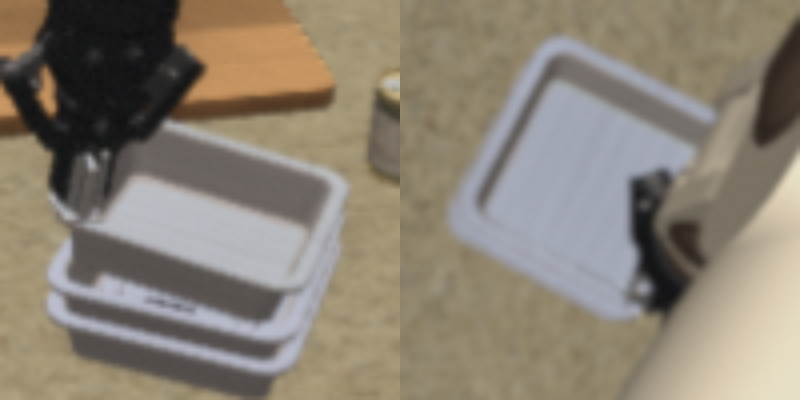

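The tray is tipped about 8°: the near corner is clear of the rim below at (90,210), the far corner is still nested at (340,185), and forces are only about 3 N. I'll take the tip to about 14°, then lift straight up (in tool axes at 14°: y −0.242, z −0.970).

```bash
python3 -m handwheel '[[0,0.00084,-0.00313,1,0,0],[0,0.00084,-0.00313,1,0,0],[0,0.00084,-0.00313,1,0,0],[0,0.00084,-0.00313,1,0,0],[0,0.00084,-0.00313,1,0,0],[0,0.00084,-0.00313,1,0,0],[0,0,0,0,0,0],[0,0,0,0,0,0]]'
python3 - <<'E'
from h import *
from workcell import cams
c=cams.camera("side");np.savez("pics/tip.npz",**c)
P=cloud(c);Q=P[215:295,310:410].reshape(-1,3);cx=np.array([.5493,-.2834]);d=np.array([.963,.27])
s=(Q[:,:2]-cx)@d;y=(Q[:,:2]-cx)@[-.27,.963];k=(s>.08)&(s<.11)&(abs(y)<.03)&(Q[:,2]<.2);print("far corner zmax",np.sort(Q[k,2])[-6:].round(3),k.sum())
g=lambda i:cv2.cvtColor(i[268:292,320:408],cv2.COLOR_RGB2GRAY).astype(np.float32)
print("stack shift px",cv2.phaseCorrelate(g(np.load("pics/side0.npz")["img"]),g(c["img"])))
E
```

```text
time: 11.17
ee_pos: [0.4781, -0.3049, 0.1524]
tcp_rot: [-166.0, 0.0, 105.8]
wrist_force: [-2.7, -0.8, -0.8]
opening: 0.0077
far corner zmax [0.088 0.088 0.089 0.089 0.089 0.091] 224
stack shift px ((-0.49422528426580925, 0.6315314909567409), 0.7987926681836446)
```

```bash
python3 -m handwheel '[[0,-0.0007,-0.0029,0,0,0],[0,-0.001,-0.0039,0,0,0],[0,-0.001,-0.0039,0,0,0],[0,-0.001,-0.0039,0,0,0],[0,-0.001,-0.0039,0,0,0],[0,-0.001,-0.0039,0,0,0],[0,-0.001,-0.0039,0,0,0],[0,-0.001,-0.0039,0,0,0]]'
python3 -m handwheel '[[0,-0.0024,-0.0097,0,0,0],[0,-0.0024,-0.0097,0,0,0],[0,-0.0024,-0.0097,0,0,0],[0,-0.0024,-0.0097,0,0,0],[0,-0.0024,-0.0097,0,0,0],[0,-0.0024,-0.0097,0,0,0],[0,-0.0024,-0.0097,0,0,0],[0,-0.0024,-0.0097,0,0,0]]'
python3 - <<'E'
from h import *
from workcell import cams,monitor
c=cams.camera("side");a=c["img"][130:300,290:430];b=cams.camera("top")["img"][130:240,360:470]
cv2.imwrite("pics/c4.png",np.hstack([cv2.resize(a,(400,486)),cv2.resize(b,(400,486))])[:,:,::-1])
g=lambda i:cv2.cvtColor(i[275:295,320:400],cv2.COLOR_RGB2GRAY).astype(np.float32)
print("stack shift px",cv2.phaseCorrelate(g(np.load("pics/side0.npz")["img"]),g(c["img"])))
o=monitor.get_obs();p=o["ee_pos"];r=o["tcp_rot"];print(p,r)
# level, raise to TCP .24; then over the board (tray yaw as is, tray origin .092 ahead along tool y)
d=np.array([.963,.27]);A=[p[0],p[1],.27]
print(row(p,r,A,[180,0,105.75],8))
B=[.546-.092*d[0],.061-.092*d[1],.232];print(B,row(A,[180,0,105.75],B,[180,0,105.75],16))
E
```

```text
time: 11.88
ee_pos: [0.4775, -0.305, 0.184]
tcp_rot: [-166.0, 0.0, 105.8]
wrist_force: [0.4, 0.4, -2.0]
opening: 0.0073
time: 12.55
ee_pos: [0.4776, -0.305, 0.2647]
tcp_rot: [-166.0, 0.0, 105.8]
wrist_force: [0.2, -0.5, -2.0]
opening: 0.0076
stack shift px ((-0.5330456004775641, 0.21307721643380972), 1.061105163693428)
[ 0.47799078 -0.30517207  0.26556639] [-1.66107658e+02  1.06502681e-01  1.05758039e+02]
[-0.0, -0.0001, -0.0006, -1.74, 0.01, -0.0]
[np.float64(0.45740400000000003), np.float64(0.03616), 0.232] [0.0209, 0.0046, 0.0024, 0.0, 0.0, 0.0]
```

View pics/c4.png

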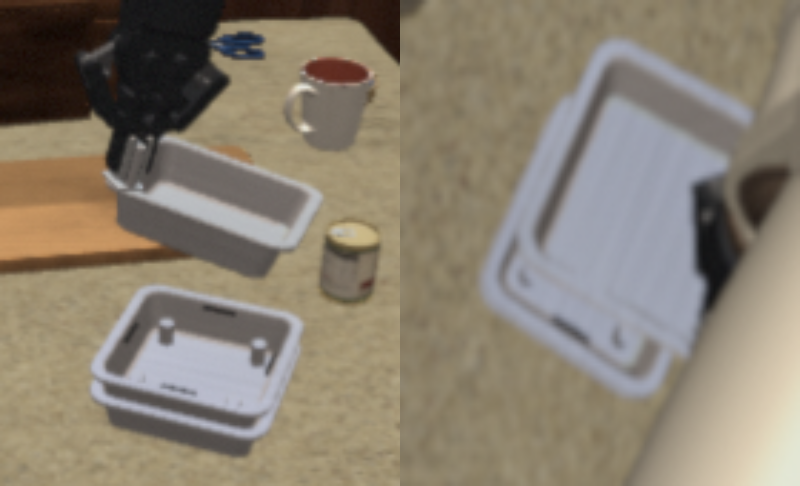

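The tray is free and tipped in the gripper. The two lower trays stay in place at (195,365) in the left panel with their studs showing, and the shift is about 0.5 px. Next: level it and carry it to the board.

```bash
python3 -m handwheel '[[0,0,0,-1.74,0,0],[0,0,0,-1.74,0,0],[0,0,0,-1.74,0,0],[0,0,0,-1.74,0,0],[0,0,0,-1.74,0,0],[0,0,0,-1.74,0,0],[0,0,0,-1.74,0,0],[0,0,0,-1.74,0,0]]'
python3 -m handwheel '[[0.01,0.002,0.001,0,0,0],[0.02,0.0045,0.002,0,0,0],[0.025,0.0055,0.0025,0,0,0],[0.025,0.0055,0.0025,0,0,0],[0.025,0.0055,0.0025,0,0,0],[0.025,0.0055,0.0025,0,0,0],[0.025,0.0055,0.0025,0,0,0],[0.025,0.0055,0.0025,0,0,0]]'
python3 -m handwheel '[[0.025,0.0055,0.0025,0,0,0],[0.025,0.0055,0.0025,0,0,0],[0.025,0.0055,0.0025,0,0,0],[0.025,0.0055,0.0025,0,0,0],[0.025,0.0055,0.0025,0,0,0],[0.018,0.004,0.0025,0,0,0],[0.008,0.003,0.001,0,0,0],[0,0,0,0,0,0]]'
python3 -m handwheel '[[0,0,0,0,0,0],[0,0,0,0,0,0],[0,0,0,0,0,0],[0,0,0,0,0,0],[0,0,0,0,0,0],[0,0,0,0,0,0],[0,0,0,0,0,0],[0,0,0,0,0,0]]'
python3 - <<'E'
from h import *
from workcell import cams
c=cams.camera("side");t=cams.camera("top")
a=c["img"][110:300,240:440];b=t["img"][110:270,240:400]
cv2.imwrite("pics/c5.png",np.hstack([cv2.resize(a,(400,380)),cv2.resize(b,(400,380))])[:,:,::-1])
Q=np.vstack([cloud(x).reshape(-1,3) for x in(c,t)]);ctr=np.array([.546,.061])
d=np.array([.963,.27]);s=(Q[:,:2]-ctr)@d;y=(Q[:,:2]-ctr)@[-.27,.963]
k=(abs(s)<.03)&(abs(y)<.03)&(Q[:,2]>.12)&(Q[:,2]<.21)  # floor of tray
G=Q[k];f=np.linalg.lstsq(np.c_[s[k],y[k],np.ones(k.sum())],G[:,2],rcond=None)[0]
print("floor n",k.sum(),"tilt deg along x,y",np.degrees(f[:2]).round(1),"z",f[2].round(4),"std",(G[:,2]-np.c_[s[k],y[k],np.ones(k.sum())]@f).std().round(4))
k=(abs(Q[:,2]-.209)<.006)&(abs(s)<.13)&(abs(y)<.13);print("rim x/y extent centre",(Q[k].min(0)+Q[k].max(0))/2)
np.savez("pics/end.npz",**c);np.savez("pics/endt.npz",**t)
E
```

```text
time: 13.32
ee_pos: [0.4774, -0.305, 0.2636]
tcp_rot: [179.9, 0.0, 105.8]
wrist_force: [-0.7, -0.4, -2.8]
opening: 0.0076
time: 13.98
ee_pos: [0.4662, -0.1194, 0.2452]
tcp_rot: [-179.9, -0.0, 105.8]
wrist_force: [0.8, -1.0, -2.5]
opening: 0.0077
time: 14.65
ee_pos: [0.4585, 0.0353, 0.229]
tcp_rot: [-179.9, -0.0, 105.9]
wrist_force: [-0.3, -0.4, -3.4]
opening: 0.0078
time: 15.32
ee_pos: [0.4589, 0.0335, 0.2294]
tcp_rot: [-179.9, 0.0, 105.7]
wrist_force: [0.4, -0.5, -1.4]
opening: 0.0076
floor n 42 tilt deg along x,y [-1.1 -0.5] z 0.1692 std 0.0011
rim x/y extent centre [0.54545193 0.05477326 0.20884614]
```

View pics/c5.png

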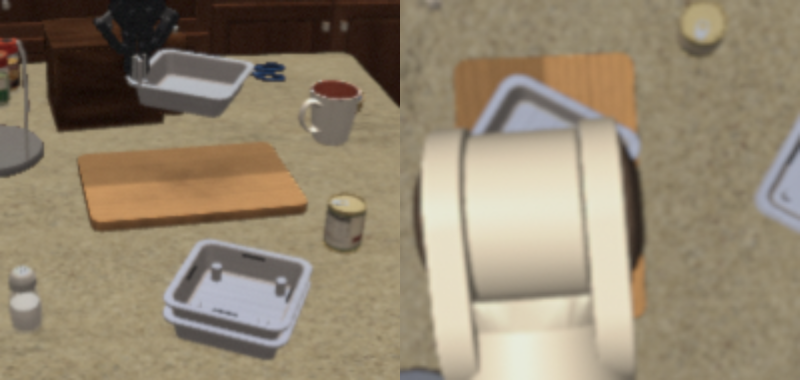

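The picture shows the tray level and right way up above the board, at (195,80) in the left panel. The stack, tin and shaker are where they were. It is central to within about 7 mm, and it has been held still for a full call, so I'm handing in.

Run:
```python
from workcell import order,monitor
o=monitor.get_obs();print(o["time"],o["qd"]);print(order.job_done())
```

```text
15.4167 [ 0.15639055 -0.05532267  0.05737445  0.09426026 -0.0634534   0.04312909]
the job is handed in; nothing more can be done
None
```

The top tray is off the stack, and the arm is holding it still, level and right way up, over the middle of the board. I handed the job in at 15.4 s; no verdict was given.

I gripped the tab, tipped the tray about 14° around its far corner, lifted it straight off, levelled it and carried it over.

**Last checks**
- **Peel:** with the tray fully tipped, the far corner's rim still measured 0.088–0.091 m, its height at the start. Forces during the peel stayed around 3 N.
- **Final hold:** the tray is within about 7 mm of the board centre, with its underside about 14.5 cm above the board. The floor fit shows it level to about 1°, from only 42 depth points because the arm hides most of the tray from above.
- **Other objects:** the tin and the shaker are where they were in the last picture.

**What went wrong**
- **Shift of the trays:** while closing on the tab I misread which pad had touched and moved 2.6 mm the wrong way, pushing with about 7 N. The lower trays shifted by roughly 0.5 px in the side view, about 1 to 1.5 mm. One reading with the tray tipped was nearer 0.8 px, but the moving tray may have disturbed it. Most of the shift came before the lift.
- **Gripper reading:** it showed 7–8 mm on the 9 mm tab, which I put down to the pads or sensor. The tray did not visibly slip.

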